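# Complete the row of caps on the print tray

### The job

The print tray needs its near row of caps completed: pick up the two black caps that lie loose on the bench between the big pale sack of caps and the wooden-framed screen-printing jig, and lay them in the two empty blue rings of the tray, one cap in each ring. Lay them flat, the same side up as they lie now, well inside their rings.

Things in the scene. Friction and masses are not known exactly. Their poses are not given: they have to be found in the camera images.
- cap_a: One of the two loose black caps: a round disc, 24 mm across, 9 mm high, 12 g, flat on the bench (z = 0) on the robot's side of the tray. Pinch it across the rim, in any direction. Origin: centre of its underside; z axis up. A beige ring of about the same size (a rolled finger cot) lies near by and is not wanted. Either cap may go into either ring.
- cap_b: The other loose black cap, just like cap_a.
- ring_a: One of the two empty blue rings painted on the tray: origin at its centre, on the tray's floor, 6 mm above the bench; z up, x across the rows towards the far row, y along the row. Flat paint, 46 mm inside, 51 mm outside, a 4 mm blue dot in the centre.
- ring_b: The other empty ring, like ring_a. The fixed white tray, 138 x 208 mm with a grey rim 4 mm wide and 3 mm above its floor, has two rows of three rings 70 mm apart both ways. The far row is full; the near row has one cap laid and two empty rings, in any order, 34 mm from the tray's near edge. The laid caps are like the loose ones, but stuck down.
There are look-alikes about, which are no part of the job. What is shaped like the cap_a but turquoise or yellow is not meant. What is shaped like the cap_b but green or yellow is not meant.

How it is judged:
By the outcome, as a careful person would: the job done as asked, in the order asked, and still so for the second after the job is handed in, with the robot touching nothing.
It also fails if it takes over 45 s, if anything falls off the work surface, if the arm or the gripper's body presses on something with over 40 N, if the wrist force passes 120 N, or if a joint passes its speed limit or range.

### The arm

A 6-joint arm with a two-finger parallel gripper is mounted at the origin on a cart in front of the work surface, level with it; the furniture and walls round the work are solid. World frame = base frame: x ahead of the robot, y to its left, z up, the work surface at z = 0. Lengths are in mm, angles in rad, forces in N, time in s.
With the tool pointing down it reaches from about 300 to 775 mm from the base axis. Payload 14.6 kg.
Tool frame: the origin (TCP) lies at the very end of the fingers, on their centre line; the grasp point (between the pads) lies 19 mm behind it; z points along the fingers, y is the line along which they close (so a half turn about z gives the same grasp; the last joint's range is limited). The gripper opens to 94 mm and grips with 3 to 60 N. Pads are 16 mm wide; open, the fingers measure 119 mm over their backs; the gripper's body (75 mm by 177 mm) begins 78 mm behind the grasp point.
Start: joints at [1.202, 0.3, 1.521, -0, 1.321, -0.067], TCP at [163.479, 525.132, 205.446] pointing down, gripper open.
Joint ranges: [-3.03, 3.03], [-0.79, 2.21], [0.23, 2.52], [-1.04, 4.18], [0, 3.07], [-2.55, 2.55]. Speed limits (rad/s): [2.22, 2.22, 2.57, 3.14, 3.14, 3.14].

### API

Orientations are given as [roll, pitch, yaw] about the fixed x, y, z axes, in that order (R = Rz(yaw) Ry(pitch) Rx(roll)).
In Python, from cell import manip, eyes, ticket gives the robot as it stands. The module is installed in compiled form; this text tells all that it offers.
- The arm moves only by the tool arm_command, never from a script. Its argument "plan" is a list of rows, each a list of 5 numbers: the opening, from -1 (shut) to 1 (fully open), then the shift along the tool's x, y, z in m, then the turn about the tool's z in rad. In form: [[jaw, dx, dy, dz, roll], ...]. A call has 1 to 20 rows; each row shifts and turns the commanded pose from where the row before left it, along the tool's axes as they then stand; what a row does not reach is not made up. A row lasts 1/8 s, in which the tool goes at most 62.5 mm and 10.7 degrees, less where a joint would pass 70% of its speed; a pose out of reach is approached as far as the arm can. A call is refused whole if a number of a shift passes 0.0625 or a number of a turn 0.188, either way. A call with a gripper value outside its range is refused whole. The fingers move at their own pace and stop on an object; "newtons" is the grip in N (left out, the last holds). Time passes only in rows, so rows that do not move let the fingers close. It gives the time, the measured TCP pose, the force, the opening and the grip force at its end, in the units of the state.
- manip.read_state(): the state, without advancing time (a new reading comes with each control period).
- eyes.camera(name): name is "scene" or "top"; returns a dict with "img" (400x640x3 uint8, blue, green, red), "z_map" (400x640 float32, mm along the optical axis (not along the pixel's ray), 0 where there is no reading), "fx", "fy", "cx", "cy" (pixels), "eye" and "orientation" of the camera in the world. Camera axes: x right, y down, z forward; pixel columns grow to the right and rows downward; lengths in mm; the calibration is good to about 2 mm. A picture is of the moment at which its call begins.
- ticket.sign_off(): hands the job in; it is judged then, once.
The state is a dict: "clock": time; "joints": joint angles; "qd": joint speeds; "effort": joint torques, N m; "eef_pos": TCP position; "eef_rot": TCP orientation; "wrist_force": force on the tool from outside, world axes, zero at the start; "moment": the same for the moment, N m; "finger_gap": finger opening in mm; "finger_force": force on a finger pad.
Only numpy, scipy, OpenCV 4.12 (cv2) and the standard library are available. Lean on these libraries where they do the work, as an engineer would, in place of code of your own. Each camera call takes 0.05 s, during which the arm holds its last target. There are 200 camera calls.

## Working session

There is one attempt and no reset: what is moved stays moved. The work goes in short steps, Python scripts to look and compute and a tool call to move; the robot and the scene stay as the last step left them, time stands still between calls to the robot, and variables do not carry over. Pictures are saved under pics/ and viewed, at most 10 in all, crops included, and the job is handed in when it is done.

Besides the shell and the picture viewer there is one more tool, called after "Request:" as name(argument=value, ...), one argument or row to a line, values as JSON. arm_command: Moves the arm, as the interface text tells. Its arguments: {"type":"object","properties":{"plan":{"type":"array"},"newtons":{"type":"number"}},"required":["plan"]}

```bash
mkdir -p pics; cat > h.py <<'E'
import numpy as np, cv2
from cell import manip, eyes, ticket
from scipy.spatial.transform import Rotation as R
def cam(n):
    c=eyes.camera(n); return c
def rot(c):
    o=np.array(c["orientation"],float)
    return o if o.shape==(3,3) else R.from_euler('xyz',o).as_matrix()
def ray(c,u,v,z):
    d=rot(c)@np.array([(u-c["cx"])/c["fx"],(v-c["cy"])/c["fy"],1]); e=np.array(c["eye"])
    return e+d*(z-e[2])/d[2]
def zpt(c,u,v):
    z=float(c["z_map"][int(v),int(u)]); return np.array(c["eye"])+rot(c)@np.array([(u-c["cx"])/c["fx"]*z,(v-c["cy"])/c["fy"]*z,z])
E
python3 - <<'E'
from h import *
for n in("scene","top"):
    c=cam(n); cv2.imwrite(f"pics/{n}0.png",c["img"]); print(n,c["eye"],c["orientation"],c["fx"],c["cx"],c["cy"])
print(manip.read_state())
E
```

```text
scene [  2.64480422  26.18215878 693.48678104] [-2.42465328 -0.01646095 -2.05332207] 493.2298080976895 314.95057349809025 198.15339205364916
top [ 397.44248461 -240.59147055  924.98710133] [-3.04754708  0.02786813 -1.57925913] 452.2571691633969 319.2528933569228 199.32724740947964
{'clock': 0.1, 'joints': array([ 1.20240254e+00,  3.00392052e-01,  1.52149389e+00, -2.70278557e-05,
        1.32071051e+00, -6.66068516e-02]), 'qd': array([-0.00012317, -0.00142226, -0.00085399, -0.00231721,  0.00078933,
       -0.00075435]), 'effort': array([ 2.80853592e-04, -5.32635176e+01, -3.53285122e+01,  7.08958693e-02,
        2.33946566e-02, -9.16017871e-05]), 'eef_pos': array([163.40547133, 524.92601242, 204.96657571]), 'eef_rot': array([-3.14058934e+00, -4.06881866e-05,  2.83981240e+00]), 'wrist_force': array([-0.06477383,  0.16168718,  0.14412642]), 'moment': array([ 0.0016571 ,  0.00946485, -0.00085337]), 'finger_force': 0.0, 'finger_gap': 94.07235479175111}
```

View pics/scene0.png

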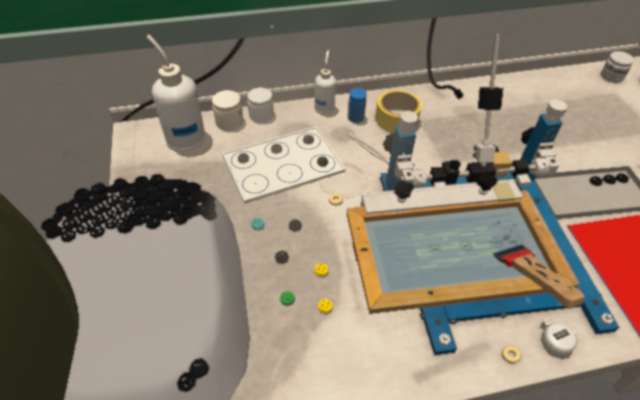

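View pics/top0.png

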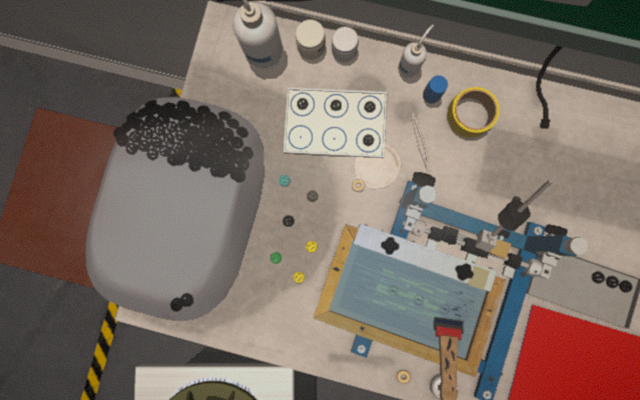

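The top view shows the tray at (335,123), with empty rings at about (301,139) and (334,139) and a laid cap at (368,140). Cap candidates are the dark discs at (312,196) and (288,221), turquoise at (284,181), green at (276,258), yellow at (311,246) and (299,278), and the beige ring at (358,185). The two dark discs fit because they are black and lie between the sack and the jig. In the scene view they are at (295,225) and (282,257). I'll measure them and check an enlarged crop.

```bash
cat > m.py <<'E'
from h import *
def blobs(c,box):
    u0,v0,u1,v1=box; im=c["img"][v0:v1,u0:u1]; 
    hsv=cv2.cvtColor(im,cv2.COLOR_BGR2HSV); g=cv2.cvtColor(im,cv2.COLOR_BGR2GRAY)
    m=((g<100)&(hsv[...,1]<110)).astype(np.uint8)
    n,l,s,ce=cv2.connectedComponentsWithStats(m)
    return [(ce[i]+[u0,v0],s[i,4],s[i,2:4]) for i in range(1,n) if s[i,4]>25]
def tri(c1,p1,c2,p2):
    D=[];E=[]
    for c,p in((c1,p1),(c2,p2)):
        d=rot(c)@np.array([(p[0]-c["cx"])/c["fx"],(p[1]-c["cy"])/c["fy"],1]); d/=np.linalg.norm(d)
        P=np.eye(3)-np.outer(d,d); D.append(P);E.append(P@np.array(c["eye"]))
    return np.linalg.lstsq(np.vstack(D),np.hstack(E),rcond=None)[0]
E
python3 - <<'E'
from m import *
np.set_printoptions(precision=1,suppress=True)
t=cam("top");s=cam("scene")
for c,b,nm in((t,(270,165,330,265),"top"),(s,(265,212,310,275),"scene")):
    for p,a,w in blobs(c,b): print(nm,p,a,w,ray(c,*p,9 if 0 else 6),zpt(c,*p))
A=cv2.resize(t["img"][80:280,260:400],None,fx=2.8,fy=2.8,interpolation=cv2.INTER_CUBIC)
B=cv2.resize(s["img"][120:320,210:350],None,fx=2.8,fy=2.8,interpolation=cv2.INTER_CUBIC)
cv2.imwrite("pics/crop1.png",np.hstack([A,B]))
# blue paint
for c,b,nm in((t,(280,85,390,160),"top"),(s,(220,125,350,200),"scene")):
    u0,v0,u1,v1=b;h=cv2.cvtColor(c["img"][v0:v1,u0:u1],cv2.COLOR_BGR2HSV)
    m=((h[...,2]<200)&(h[...,1]>60)&(h[...,0]>90)&(h[...,0]<130)).astype(np.uint8)
    cs,hi=cv2.findContours(m,cv2.RETR_EXTERNAL,cv2.CHAIN_APPROX_NONE)
    for q in cs:
        if len(q)>30:
            e=cv2.fitEllipse(q); p=np.array(e[0])+[u0,v0]; print(nm,"ring",p,e[1],ray(c,*p,6),zpt(c,*p))
# height map of the way
for c in(t,s):
  zz=c["z_map"];v,u=np.nonzero(zz>0);z=zz[v,u]
  P=np.array(c["eye"])+np.c_[(u-c["cx"])/c["fx"]*z,(v-c["cy"])/c["fy"]*z,z]@rot(c).T
  for x in range(-50,700,75):
    print(x,[ (int(np.percentile(q,99.5)) if len(q:=P[(abs(P[:,0]-x)<37)&(abs(P[:,1]-y)<37),2])>5 else None) for y in range(450,-500,-75)])
E
```

```text
top [311.9 195.9] 88 [11 11] [ 491.7 -200.7    6. ] [ 491.6 -200.8    6.6]
top [288.  220.6] 109 [11 12] [ 441.5 -151.6    6. ] [ 441.4 -151.8    8.7]
scene [294.7 225.1] 107 [12 11] [ 488.5 -200.8    6. ] [ 488.1 -200.6    6.5]
scene [281.5 257. ] 127 [12 13] [ 438.  -151.5    6. ] [ 438.  -151.5    5.9]
-50 [-770, -771, -770, None, None, None, None, None, -519, None, None, None, None]
25 [-770, -771, -770, -768, None, None, None, None, None, None, None, None, None]
100 [-769, None, None, None, 3, 28, 20, 30, 3, 2, 3, 8, 129]
175 [None, None, None, None, 3, 2, 3, 3, 2, 3, 33, 82, 126]
250 [None, None, None, 25, 50, 73, 74, 3, 3, 83, 83, 82, 93]
325 [1, 2, 2, 72, 73, 75, 76, 42, 10, 83, 70, 104, 136]
400 [2, 3, 3, 73, 73, 74, 73, 69, 10, 83, 136, 136, 131]
475 [3, 2, 3, 73, 74, 74, 74, 74, 10, 10, 9, 193, 118]
550 [3, 3, 3, 71, 82, 91, 93, 91, 10, 10, 10, 116, 117]
625 [None, 3, 3, 40, 90, 89, 93, 90, 11, 9, 16, 10, 47]
-50 [None, None, None, None, None, None, None, None, None, None, None, None, None]
25 [None, None, None, None, None, 640, None, None, None, None, None, None, 1]
100 [None, None, None, None, None, 641, None, None, None, 1, 2, 9, 129]
175 [None, None, None, None, None, None, None, 1, 2, 2, 73, 82, 124]
250 [None, None, None, None, None, 74, 75, 2, 2, 82, 82, 82, 91]
325 [None, None, None, 68, 72, 74, 76, 43, 9, 82, 69, 104, 135]
400 [None, None, None, None, 72, 72, 72, 68, 9, 81, 135, 135, 130]
475 [None, None, None, None, 72, 72, 73, 73, 8, 9, 8, 192, 27]
550 [None, None, None, None, 81, 90, 92, 90, 9, 9, 9, 115, 5]
625 [None, None, None, None, 89, 88, 92, 89, 9, 8, 15, 9, 46]
```

View pics/crop1.png

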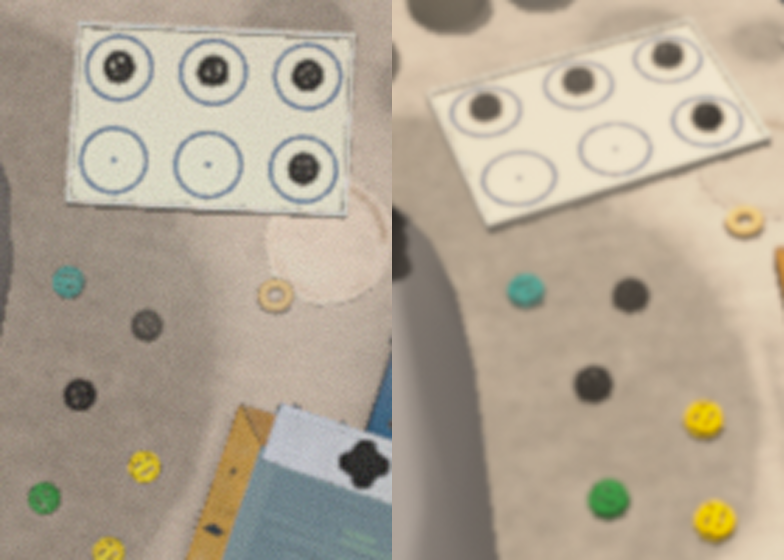

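The crop confirms them: the only two loose black discs are at crop (146,325) and (80,395) left, and (630,295) and (593,383) right. The empty rings are the left two of the near row, at crop (113,160) and (208,164). Next I'll measure the rings and the clearance against yaw.

```bash
python3 - <<'E'
from m import *
np.set_printoptions(precision=1,suppress=True)
t=cam("top");s=cam("scene")
bt=[b[0] for b in blobs(t,(270,165,330,265))];bs=[b[0] for b in blobs(s,(265,212,310,275))]
T={}
for k,a,b in zip(("c1","c2"),bt,bs): T[k]=tri(t,a,s,b);print(k,T[k])
res=[]
for c,b in((t,(284,90,386,157)),(s,(225,132,342,196))):
    u0,v0,u1,v1=b;im=c["img"][v0:v1,u0:u1].astype(int)
    m=cv2.resize(((im[...,0]-im[...,2])).clip(-128,127).astype(np.float32),None,fx=4,fy=4,interpolation=cv2.INTER_CUBIC)>4
    cs,_=cv2.findContours(m.astype(np.uint8),cv2.RETR_EXTERNAL,cv2.CHAIN_APPROX_NONE)
    L=[]
    for q in cs:
        if cv2.contourArea(q)>2500:
            e=cv2.fitEllipse(q); p=(np.array(e[0])-1.5)/4+[u0,v0]; L.append((p,ray(c,*p,6)));print(p,np.array(e[1])/4,L[-1][1])
    res.append(L)
for p,X in res[0]:
    if not res[1]:break
    q=min(res[1],key=lambda r:np.linalg.norm(r[1]-X)); print("ring tri",tri(t,p,s,q[0]))
P=[]
for c in(t,s):
  zz=c["z_map"];v,u=np.nonzero(zz>0);z=zz[v,u]
  P.append(np.array(c["eye"])+np.c_[(u-c["cx"])/c["fx"]*z,(v-c["cy"])/c["fy"]*z,z]@rot(c).T)
P=np.vstack(P);P=P[P[:,2]<400]
T["r"]=np.array([605,-175,6]);T["r2"]=np.array([605,-245,6])
for k,X in T.items():
  for yaw in np.arange(0.6,3.2,.2):
    d=P[:,:2]-X[:2]; y=d@[np.sin(yaw),-np.cos(yaw)]; x=d@[np.cos(yaw),np.sin(yaw)]
    print(k,round(yaw,1),"body",P[(abs(x)<45)&(abs(y)<96),2].max().round(),"fingers",P[(abs(x)<14)&(abs(y)<40)&(abs(y)>15),2].max().round(1),"j6",round(np.arctan2(X[1],X[0])+1.571-yaw,2))
E
```

```text
c1 [ 491.5 -201.5    2.3]
c2 [ 441.2 -151.8    1.7]
[367.8 140.1] [24.4 24.8] [ 605.9 -316.8    6. ]
[333.9 138.4] [24.2 24.9] [ 610.4 -247.     6. ]
[300.  136.8] [24.3 24.7] [ 615. -177.    6.]
[369.4 106.9] [24.  24.6] [ 675.8 -321.5    6. ]
[335.6 105.4] [23.9 24.6] [ 680.2 -251.5    6. ]
[302.1 103.9] [23.9 24.4] [ 684.7 -181.6    6. ]
c1 0.6 body 12.0 fingers 4.1 j6 0.58
c1 0.8 body 12.0 fingers 3.0 j6 0.38
c1 1.0 body 12.0 fingers 5.3 j6 0.18
c1 1.2 body 13.0 fingers 5.3 j6 -0.02
c1 1.4 body 13.0 fingers 5.3 j6 -0.22
c1 1.6 body 13.0 fingers 5.3 j6 -0.42
c1 1.8 body 85.0 fingers 5.3 j6 -0.62
c1 2.0 body 85.0 fingers 5.3 j6 -0.82
c1 2.2 body 85.0 fingers 4.0 j6 -1.02
c1 2.4 body 85.0 fingers 4.0 j6 -1.22
c1 2.6 body 85.0 fingers 4.0 j6 -1.42
c1 2.8 body 85.0 fingers 4.1 j6 -1.62
c1 3.0 body 12.0 fingers 4.1 j6 -1.82
c2 0.6 body 61.0 fingers 3.7 j6 0.64
c2 0.8 body 45.0 fingers 3.1 j6 0.44
c2 1.0 body 20.0 fingers 3.5 j6 0.24
c2 1.2 body 12.0 fingers 3.5 j6 0.04
c2 1.4 body 12.0 fingers 3.9 j6 -0.16
c2 1.6 body 12.0 fingers 3.9 j6 -0.36
c2 1.8 body 39.0 fingers 3.9 j6 -0.56
c2 2
[... 517 characters left out ...]
 -0.71
r 2.2 body 16.0 fingers 12.9 j6 -0.91
r 2.4 body 25.0 fingers 13.2 j6 -1.11
r 2.6 body 56.0 fingers 13.2 j6 -1.31
r 2.8 body 59.0 fingers 13.2 j6 -1.51
r 3.0 body 72.0 fingers 13.2 j6 -1.71
r2 0.6 body 18.0 fingers 10.2 j6 0.59
r2 0.8 body 18.0 fingers 12.0 j6 0.39
r2 1.0 body 19.0 fingers 12.0 j6 0.19
r2 1.2 body 19.0 fingers 12.0 j6 -0.01
r2 1.4 body 19.0 fingers 12.0 j6 -0.21
r2 1.6 body 19.0 fingers 12.0 j6 -0.41
r2 1.8 body 19.0 fingers 11.3 j6 -0.61
r2 2.0 body 19.0 fingers 12.5 j6 -0.81
r2 2.2 body 18.0 fingers 12.5 j6 -1.01
r2 2.4 body 18.0 fingers 12.5 j6 -1.21
r2 2.6 body 18.0 fingers 12.5 j6 -1.41
r2 2.8 body 18.0 fingers 10.2 j6 -1.61
r2 3.0 body 18.0 fingers 10.2 j6 -1.81
```

Request:
arm_command(
  plan=[
    [0,0,0,0,0.1814],
    [0,0,0,0,0.1814],
    [0,0,0,0,0.1814],
    [0,0,0,0,0.1814],
    [0,0,0,0,0.1814],
    [0,0,0,0,0.1814],
    [0,0,0,0,0.1814],
    [0,-0.052,0.0213,0,0],
    [0,-0.052,0.0213,0,0],
    [0,-0.052,0.0213,0,0],
    [0,-0.052,0.0213,0,0],
    [0,-0.052,0.0213,0,0],
    [0,-0.052,0.0213,0,0],
    [0,-0.052,0.0213,0,0],
    [0,-0.052,0.0213,0,0],
    [0,-0.052,0.0213,0,0],
    [0,-0.052,0.0213,0,0],
    [0,-0.052,0.0213,0,0],
    [0,-0.052,0.0213,0,0],
    [0,-0.052,0.0213,0,0],
  ],
  newtons=10,
)

```text
clock: 2.8
eef_pos: [440.2, -153.1, 205.6]
eef_rot: [3.141, 0.0, 1.57]
wrist_force: [0.9, 0.5, 0.1]
finger_gap: 47.2
finger_force: 0.0
```

Request:
arm_command(
  plan=[
    [0,0.001,0,0.05,0],
    [0,0,0,0.05,0],
    [0,0,0,0.05,0],
    [0,0,0,0.03,0],
    [0,0,0,0,0],
  ],
)

```text
clock: 3.42
eef_pos: [438.8, -149.6, 24.0]
eef_rot: [-3.138, -0.001, 1.57]
wrist_force: [-1.0, -1.1, -0.1]
finger_gap: 47.0
finger_force: 0.0
```

```bash
python3 - <<'E'
from h import *
t=cam("top");s=cam("scene");print(manip.read_state()["eef_pos"])
A=cv2.resize(t["img"][150:270,240:360],None,fx=3,fy=3,interpolation=cv2.INTER_CUBIC)
B=cv2.resize(s["img"][200:320,220:340],None,fx=3,fy=3,interpolation=cv2.INTER_CUBIC)
cv2.imwrite("pics/close.png",np.hstack([A,B]))
E
```

```text
[ 440.33795142 -150.28599263   26.45748593]
```

View pics/close.png

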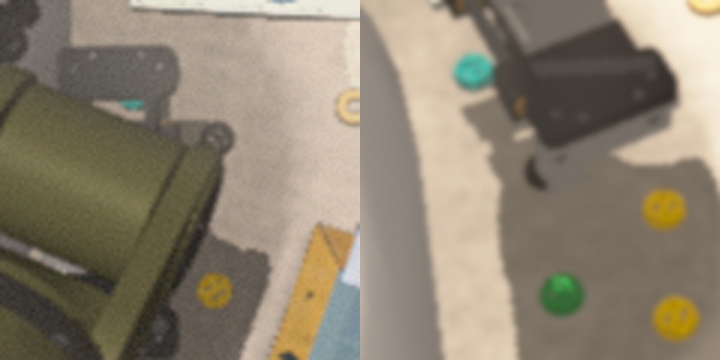

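The close view shows the near finger in front of cap c2, with the cap's left edge showing at (535,170) right panel, as expected. I'll descend and grip.

Request:
arm_command(
  plan=[
    [0,-0.001,0,0.012,0],
    [0,0,0,0.01,0],
    [0,0,0,0,0],
    [-1,0,0,0,0],
    [-1,0,0,0,0],
    [-1,0,0,0,0],
    [-1,0,0,0,0],
    [-1,0,0,0,0],
  ],
)

```text
clock: 4.53
eef_pos: [440.0, -151.1, 3.6]
eef_rot: [3.141, 0.0, 1.57]
wrist_force: [0.6, -0.2, 2.0]
finger_gap: 21.4
finger_force: 10.0
```

The gap is 21.4 mm instead of 24, so I'll lift a bit and check.

Request:
arm_command(
  plan=[
    [-1,0,0,-0.04,0],
    [-1,0,0,-0.06,0],
    [-1,0,0,-0.06,0],
    [-1,0,0,0,0],
  ],
)

```text
clock: 5.03
eef_pos: [441.4, -151.8, 167.4]
eef_rot: [3.135, 0.003, 1.57]
wrist_force: [0.4, -0.5, -0.2]
finger_gap: 21.6
finger_force: 9.9
```

```bash
python3 - <<'E'
from h import *
t=cam("top");s=cam("scene");st=manip.read_state();print(st["eef_pos"],st["finger_gap"],st["finger_force"])
p=rot(s).T@(st["eef_pos"]-s["eye"]);u,v=int(p[0]/p[2]*s["fx"]+s["cx"]),int(p[1]/p[2]*s["fy"]+s["cy"]);print(u,v)
A=cv2.resize(t["img"][150:270,240:360],None,fx=3,fy=3,interpolation=cv2.INTER_CUBIC)
B=cv2.resize(s["img"][v-50:v+70,u-60:u+60],None,fx=3,fy=3,interpolation=cv2.INTER_CUBIC)
B=cv2.convertScaleAbs(B,alpha=1.6,beta=20)
cv2.imwrite("pics/lift.png",np.hstack([A,B]))
E
```

```text
[ 439.65290012 -151.03286743  163.13330779] 21.407886504278565 9.923011734208558
276 194
```

View pics/lift.png

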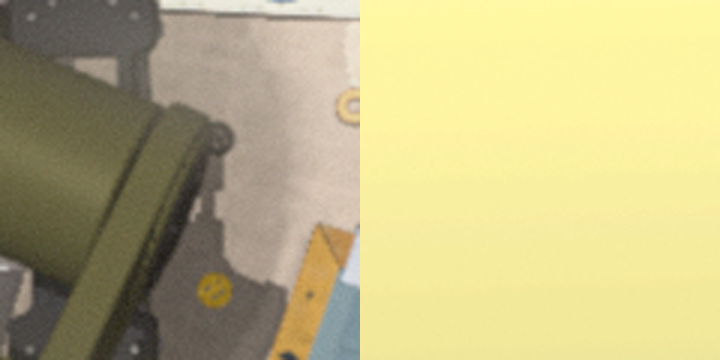

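The cap is held (gap steady at 21.4 mm, 10 N), and the scene camera is blocked by the arm. I'll carry it over the left ring and triangulate the ring dots from the earlier crop pixels.

Request:
arm_command(
  plan=[
    [-1,-0.006,0.0434,0,0],
    [-1,-0.007,0.0434,0,0],
    [-1,-0.007,0.0434,0,0],
    [-1,-0.006,0.0434,0,0],
    [-1,0,0,0.05,0],
    [-1,0,0,0.05,0],
    [-1,0,0,0,0],
    [-1,0,0,0,0],
  ],
)

```text
clock: 6.12
eef_pos: [613.9, -177.4, 64.7]
eef_rot: [3.141, 0.0, 1.57]
wrist_force: [1.1, 0.4, -0.2]
finger_gap: 21.6
finger_force: 9.9
```

```bash
python3 - <<'E'
from m import *
t=cam("top");s=cam("scene")
for a,b in(((300.2,137),(255.0,183.2)),((334.1,138.5),(289.6,173.2))): print(tri(t,a,s,b),ray(t,*a,6),ray(s,*b,6))
st=manip.read_state();print(st["eef_pos"],st["finger_gap"],st["finger_force"])
E
```

```text
[ 614.41067906 -177.83957086    4.73384699] [ 614.46934699 -177.33145151    6.        ] [ 612.85211434 -178.01549779    6.        ]
[ 610.44333981 -248.34120835    2.87281741] [ 610.26191187 -247.46355858    6.        ] [ 607.07785145 -247.90443645    6.        ]
[ 614.31809198 -177.55675142   65.63541059] 21.674799724124398 9.923278485657647
```

Request:
arm_command(
  plan=[
    [-1,0,0,0.035,0],
    [-1,0,0,0.015,0],
    [-1,0,0,0.0045,0],
    [-1,0,0,0,0],
    [-1,0,0,0,0],
  ],
)

```text
clock: 6.85
eef_pos: [614.0, -177.4, 10.0]
eef_rot: [3.14, 0.0, 1.57]
wrist_force: [0.9, 0.3, -0.1]
finger_gap: 21.4
finger_force: 9.9
```

Request:
arm_command(
  plan=[
    [-0.2,0,0,0,0],
    [-0.2,0,0,0,0],
    [-0.2,0,0,0,0],
    [-0.2,0,0,-0.03,0],
    [-0.2,0,0,-0.05,0],
    [0,-0.0079,-0.0411,0,0],
    [0,-0.0079,-0.0411,0,0],
    [0,-0.0078,-0.0411,0,0],
    [0,0,0,0.03,0],
    [0,0,0,0,0],
    [0,0,0,0,0],
  ],
)

```text
clock: 8.22
eef_pos: [490.7, -200.8, 59.7]
eef_rot: [3.141, 0.0, 1.57]
wrist_force: [-0.8, -0.4, -0.3]
finger_gap: 46.9
finger_force: 0.0
```

```bash
python3 - <<'E'
from h import *
t=cam("top");s=cam("scene");st=manip.read_state();print(st["eef_pos"],st["finger_gap"])
A=cv2.resize(t["img"][80:240,260:400],None,fx=2.8,fy=2.8,interpolation=cv2.INTER_CUBIC)
B=cv2.resize(s["img"][120:280,210:350],None,fx=2.8,fy=2.8,interpolation=cv2.INTER_CUBIC)
cv2.imwrite("pics/p1.png",np.hstack([A,B]))
E
```

```text
[ 490.78985801 -200.81831135   59.82340883] 46.70064926726681
```

View pics/p1.png

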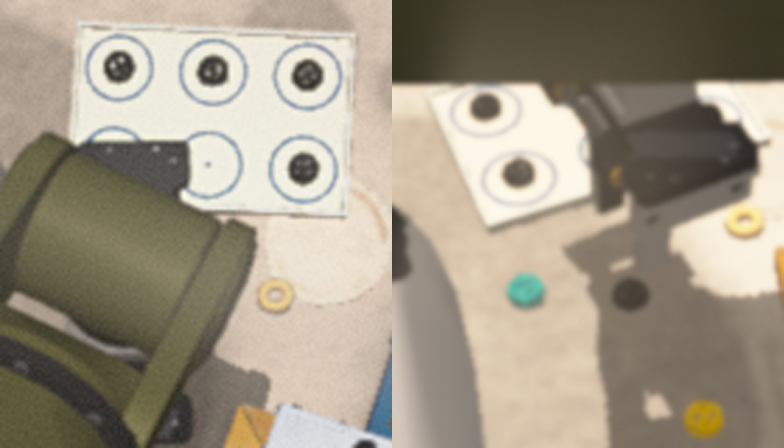

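The first cap lies centred in the left ring (518,173 right panel). Cap c1 is still at (630,294), undisturbed. Now I'll grip the second one.

Request:
arm_command(
  plan=[
    [0,0,0,0.03,0],
    [0,0,0,0.018,0],
    [0,0,0,0.008,0],
    [0,0,0,0,0],
    [-1,0,0,0,0],
    [-1,0,0,0,0],
    [-1,0,0,0,0],
    [-1,0,0,0,0],
    [-1,0,0,0,0],
  ],
)

```text
clock: 9.45
eef_pos: [490.3, -200.8, 3.2]
eef_rot: [3.141, 0.0, 1.57]
wrist_force: [-0.0, 0.3, 3.3]
finger_gap: 21.7
finger_force: 10.0
```

Request:
arm_command(
  plan=[
    [-1,0,0,-0.03,0],
    [-1,0,0,-0.05,0],
    [-1,-0.0157,0.0398,0,0],
    [-1,-0.0156,0.0397,0,0],
    [-1,-0.0155,0.0397,0,0],
    [-1,0,0,0,0],
    [-1,0,0,0.04,0],
    [-1,0,0,0.025,0],
    [-1,0,0,0.004,0],
    [-1,0,0,0,0],
    [-1,0,0,0,0],
  ],
)

```text
clock: 10.82
eef_pos: [609.7, -247.9, 15.4]
eef_rot: [3.14, 0.001, 1.57]
wrist_force: [-0.1, -0.1, 0.0]
finger_gap: 21.8
finger_force: 9.8
```

Request:
arm_command(
  plan=[
    [-1,0,0,0.0055,0],
    [-1,0,0,0,0],
    [-1,0,0,0,0],
    [-0.2,0,0,0,0],
    [-0.2,0,0,0,0],
    [-0.2,0,0,0,0],
    [-0.2,0,0,-0.03,0],
    [-0.2,0,0,-0.05,0],
    [-0.2,0,0,-0.06,0],
    [-0.2,0,-0.05,-0.03,0],
    [-0.2,0.02,-0.05,0,0],
    [-0.2,0.04,-0.05,0,0],
    [-0.2,0.04,-0.04,0,0],
    [-0.2,0.04,-0.03,0,0],
    [-0.2,0.04,0,0,0],
    [0,0.04,0,0,0],
    [0,0.04,0,0,0],
    [0,0,0,0,0],
  ],
)

```text
clock: 13.08
eef_pos: [390.5, 13.3, 178.6]
eef_rot: [3.141, -0.0, 1.573]
wrist_force: [-0.7, 0.2, 0.5]
finger_gap: 46.9
finger_force: 0.0
```

```bash
python3 - <<'E'
from m import *
t=cam("top");s=cam("scene");print(manip.read_state()["eef_pos"])
for b in blobs(t,(284,125,386,157)): print(b,ray(t,*b[0],12),zpt(t,*b[0]))
A=cv2.resize(t["img"][80:280,260:400],None,fx=2.8,fy=2.8,interpolation=cv2.INTER_CUBIC)
B=cv2.resize(s["img"][120:320,210:350],None,fx=2.8,fy=2.8,interpolation=cv2.INTER_CUBIC)
cv2.imwrite("pics/p2.png",np.hstack([A,B]))
E
```

```text
[390.63136188  11.51826934 178.49082175]
(array([300.16923077, 136.16923077]), np.int32(65), array([10, 10], dtype=int32)) [ 614.79333692 -177.68888405   12.        ] [ 614.53262374 -177.76433595   13.0951315 ]
(array([334.2027027 , 137.72972973]), np.int32(74), array([10, 10], dtype=int32)) [ 610.47791309 -247.64797296   12.        ] [ 610.51287573 -247.64913104   11.8501637 ]
(array([367.78205128, 139.84615385]), np.int32(78), array([10, 11], dtype=int32)) [ 605.03975321 -316.31455865   12.        ] [ 604.24705728 -316.02541523   15.48617864]
```

View pics/p2.png

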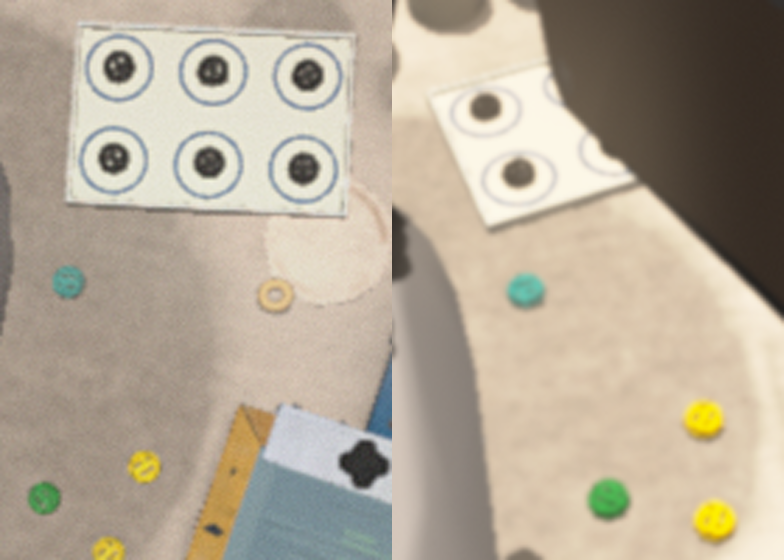

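Both caps sit centred and flat in their rings, at (113,158) and (208,162) in the left panel. Nothing else has moved.

```bash
python3 -c "
from cell import ticket
print(ticket.sign_off())"
```

```text
the job is handed in; nothing more can be done
None
```

Both loose black caps now lie flat and centred in the two empty rings of the near row, same side up, and the job is handed in at about 13 s on the robot's clock.

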